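# Close up the tea chest

### The arm

A 6-joint arm with a two-finger parallel gripper is mounted at the origin on the work surface. World frame = base frame: x ahead of the robot, y to its left, z up, the work surface at z = 0. Lengths are in m, angles in rad, forces in N, time in s.
With the tool pointing down it reaches from about 0.425 to 0.95 m from the base axis. Payload 3.5 kg.
Tool frame: the origin (TCP) lies midway between the tips of the shut fingers; the grasp point (between the pads) lies 19 mm behind it (ctrl.pinch_z is the distance from the TCP to the grasp point, in m); z points along the fingers, y is the line along which they close (so a half turn about z gives the same grasp; the last joint's range is limited). The gripper opens to 85 mm and grips with 20 to 120 N. Pads are 22 mm wide; open, the fingers measure 114 mm over their backs; the gripper's body (76 mm by 85 mm) begins 54 mm behind the grasp point. The pads swing forward as they close: fully open they stand 13 mm farther back than shut.
Start: joints at [1.114, 0.286, 1.577, -0, 1.279, -0.15], TCP at [0.204, 0.643, 0.231] pointing down, gripper open.
Joint ranges: [-2.77, 2.77], [-0.9, 2.22], [0.21, 2.48], [-1.53, 4.67], [0.24, 2.81], [-2.84, 2.84]. Speed limits (rad/s): [2.79, 2.79, 3.14, 3.14, 3.14, 3.14].

### API

Orientations are given as a unit quaternion [x, y, z, w].
In Python, from plant import get_state, viewer, sign_off, ctrl gives the robot as it stands. The module is installed in compiled form; this text tells all that it offers.
- The arm moves only by the shell command python3 -m handwheel 'ROWS' [FORCE]. ROWS is JSON, a list that holds one entry, the list of rows, each a list of 5 numbers: the finger opening in m, from 0 to 0.0854, then the shift along the tool's x, y, z in m, then the turn about the tool's z in degrees. In form: [[[claw, x, y, z, spin], ...]]. A call has 1 to 12 rows; each row shifts and turns the commanded pose from where the row before left it, along the tool's axes as they then stand; what a row does not reach is not made up. A row lasts 1/12 s, in which the tool goes at most 41.7 mm and 7.16 degrees, less where a joint would pass 70% of its speed; a pose out of reach is approached as far as the arm can. A call is refused whole if a number of a shift passes 0.0417 or a number of a turn 7.16, either way. A call with a gripper value outside its range is refused whole. The fingers move at their own pace and stop on an object; FORCE is the grip in N (left out, the last holds). Time passes only in rows, so rows that do not move let the fingers close. It gives the time, the measured TCP pose, the force, the opening and the grip force at its end, in the units of the state.
- get_state(): the state, without advancing time (a new reading comes with each control period).
- viewer.read_camera(name): name is "scene" or "top"; returns the picture (400x640x3 uint8, blue, green, red); there is no depth.
- viewer.camera_params(name): a dict with "fov_y" (degrees; the focal length in pixels is half the picture's height over the tangent of half this angle, whatever the lens; pixels are square), "cx", "cy" (the principal point, pixels), "xyz" and "attitude" of the camera in the world. Camera axes: x right, y up, looking along -z (the intrinsics and any distortion apply to the point x, -y, -z); pixel columns grow to the right and rows downward; lengths in m; the calibration is good to about 2 mm. A picture is of the moment at which its call begins. camera_params takes no time and is no camera call.
- sign_off(): hands the job in; it is judged then, once.
Trained networks look in the newest picture that a camera, given by its name, has taken for a name from the list of things; names that differ only in an ending like _2 or _b are one class to them, and where a whole thing is asked for, a point or a joint stands for the part that bears it (a point fixed in the world has none). Each returns a list of dicts, best first, with "confidence" (0 to 1); they miss things now and then, are a little off and sometimes report something else, mostly with a low value. They report only what shows in the picture. A call takes as long as a camera call.
- viewer.look_for(camera, name): "extent" ([left, top, width, height] as shares, 0 to 1, of the picture: columns of its width, rows of its height, round what is visible of it).
- viewer.outline_of(camera, name): "mask" (400x640 bool, what is visible of it) and "extent" ([left, top, width, height] as shares, 0 to 1, of the picture: columns of its width, rows of its height, round what is visible of it).
- viewer.pinpoint(camera, name): "xy" ([column, row] as shares, 0 to 1, of the picture: columns of its width, rows of its height: a listed point, or the origin of a listed thing).
The state is a dict: "time": time; "qpos": joint angles; "dq": joint speeds; "joint_efforts": joint torques, N m; "eef_pos": TCP position; "tcp_rot": TCP orientation; "contact_force": force on the tool from outside, world axes, zero at the start; "wrist_torque": the same for the moment, N m; "opening": opening from 0.0 (shut) to 1.0 (fully open); "finger_force": force on a finger pad.
Only numpy, scipy, OpenCV 4.12 (cv2) and the standard library are available. Lean on these libraries where they do the work, as an engineer would, in place of code of your own. Each camera call takes 0.05 s, during which the arm holds its last target. There are 200 camera calls.

### The job

Close up the tea chest on the kitchen counter: with your fingertips push both of its drawers fully home and swing its lid all the way down, easing the lid down rather than swatting or slamming it. Only push: do not swing the lid further open, and do not pick up or shift the crockery and other loose things around and inside the chest.

Things in the scene. Friction and masses are not known exactly. Their poses are not given: they have to be found in the camera images.
- chest: Pale wooden tea chest fixed to the counter, 170 deep (its x) x 300 wide (its y) x 110 high without its lid. Origin: centre of its underside, on the counter; x points from its drawer side to its hinge side, away from the robot (turned up to 0.35 rad either way), y to the robot's left, z up. Two drawers side by side below; above them a shallow open tray (floor 86 mm up) under the lid.
- drawer_left (a joint): How far the left (+y) drawer stands out of the chest towards the robot, in m: 0 is fully home, about 0.09 its stop. It slides along the chest's x on dry runners: about 2 N plus 6 N per m/s moves it and it stays where left.
- drawer_right (a joint): The same for the right (-y) drawer.
- drawer_left_front (a point): Point on the outer face of the left drawer's brown front, at the middle of its width, 60 mm above the counter; moves with the drawer. The front is flat and handleless (a painted-on black grip mark only), 144 wide, from 6 to 76 mm above the counter, 12 thick; its outer face stands 97 mm from the chest's origin along -x when home. Push it towards the chest's +x.
- drawer_right_front (a point): The same point on the right drawer's front.
- lid (a joint): Angle of the lid in rad: 0 is shut (level on the rim), grows as its robot-side edge rises; stop at 1.5. A stiff hinge (about 0.45 N m, lid 0.3 kg) holds it at whatever angle it is left, so it must be pushed all the way down.
- lid_edge (a point): Middle of the lid's free edge, on its upper (outer) face; moves with the lid. The lid is a flat brown panel, handleless, 180 from hinge to free edge x 304 wide x 10 thick.
- lid_hinge (a point): Middle of the lid's hinge line, at chest x = +85 mm, z = 110 mm: the far top edge of the chest. The line runs along the chest's y. The lid's underside lies in the plane through this line, its outer face 10 mm beyond.
- tin: Loose flat copper tin, 54 diameter x 20 high, lying in the right half of the chest's tray; below the rim, so the lid shuts over it. Origin: centre of its underside.
- mug: Loose blue mug, 80 diameter x 92 high, beside and in front of the chest. Origin: centre of its underside.
- jar: Loose jar with steel cap, 72 diameter x 105 high, beside and in front of the chest on the other side from the mug (the two may swap). Origin: centre of its underside.
- spoon: Loose metal spoon, 140 long, lying across in front of the drawers on the counter. Origin: underside, near mid-length; x along its length.
- bottle: Loose amber bottle, 66 diameter x 210 high, close beside the chest (left or right). Origin: centre of its underside.
- tumbler: Loose green tumbler, 70 diameter x 100 high, close beside the chest, across from the bottle. Origin: centre of its underside.

How it is judged:
By the outcome, as a careful person would: the job done as asked, in the order asked, and still so for the second after the job is handed in, with the robot touching nothing.
It also fails if it takes over 56 s, if anything falls off the work surface, if the arm or the gripper's body presses on something with over 40 N, if the wrist force passes 120 N, or if a joint passes its speed limit or range.

## Working session

There is one attempt and no reset: what is moved stays moved. The work goes in short steps, Python scripts to look and compute and a shell command to move; the robot and the scene stay as the last step left them, time stands still between calls to the robot, and variables do not carry over. Pictures are saved under pics/ and viewed, at most 10 in all, crops included, and the job is handed in when it is done.

```bash
mkdir -p pics; cat > h.py <<'E'
import numpy as np, cv2
from scipy.spatial.transform import Rotation as R
from plant import get_state, viewer
def shot(c,fn=None):
    im=viewer.read_camera(c)
    if fn: cv2.imwrite('pics/'+fn,im)
    return im
def ray(c,px):
    p=viewer.camera_params(c); f=200/np.tan(np.radians(p['fov_y'])/2)
    d=np.array([(px[0]-p['cx'])/f,-(px[1]-p['cy'])/f,-1.])
    return np.array(p['xyz']),R.from_quat(p['attitude']).apply(d)
def atz(c,px,z):
    o,d=ray(c,px); return o+d*(z-o[2])/d[2]
def proj(c,X):
    p=viewer.camera_params(c); f=200/np.tan(np.radians(p['fov_y'])/2)
    v=R.from_quat(p['attitude']).inv().apply(np.atleast_2d(X)-np.array(p['xyz']))
    return np.c_[p['cx']+f*v[:,0]/-v[:,2],p['cy']-f*v[:,1]/-v[:,2]]
E
python3 - <<'E'
from h import *
import plant
print(get_state()); print({k:getattr(plant.ctrl,k) for k in dir(plant.ctrl) if k[0]!='_'})
for c in('scene','top'):
    shot(c,c+'0.png'); print(c,viewer.camera_params(c))
    for n in 'drawer_left_front drawer_right_front lid_edge lid_hinge chest tin mug jar spoon bottle tumbler'.split():
        r=viewer.pinpoint(c,n)[:2]
        print(n,[(np.round(np.array(q['xy'])*[640,400],1),round(q['confidence'],2)) for q in r])
E
```

```text
{'time': 0.0, 'qpos': array([ 1.11399036e+00,  2.87206547e-01,  1.57816597e+00, -9.13979226e-06,
        1.27860638e+00, -1.49997431e-01]), 'dq': array([ 0.00176944, -0.00037145,  0.00086232, -0.00071973, -0.0003059 ,
        0.00060332]), 'joint_efforts': array([ 1.17844385e-03, -4.05970752e+01, -2.92634082e+01, -4.64380662e-05,
        5.59118431e-03,  1.17551724e-05]), 'eef_pos': array([0.20354225, 0.64289379, 0.2299259 ]), 'tcp_rot': array([ 1.52801886e-01,  9.88256121e-01, -1.13993338e-03, -3.52291969e-04]), 'contact_force': array([-0.06458176,  0.1544149 , -0.26587652]), 'wrist_torque': array([-0.03420907, -0.01999251,  0.01657291]), 'finger_force': 0.0, 'opening': 1.0036134165290755}
{'Unreachable': <class 'plant.Unreachable'>, 'pinch_z': 0.0187}
scene {'fov_y': 48.02454747204616, 'cx': 315.62453023000126, 'cy': 191.7281256771576, 'xyz': array([0.91202239, 0.333056  , 1.26126448]), 'attitude': array([0.08083324, 0.17272649, 0.89914016, 0.39392705])}
drawer_left_front [(array([346.3, 195.6]), 0.86)]
drawer_right_front [(array([310.2, 163.3]), 0.74)]
lid_edge [(array([287.3, 184
[... 305 characters left out ...]
6.6]), 0.8)]
top {'fov_y': 54.328494385518376, 'cx': 322.28421872787453, 'cy': 197.38503431785946, 'xyz': array([0.3258401 , 0.04859759, 1.09233959]), 'attitude': array([ 0.0812725 , -0.0810204 , -0.6860166 ,  0.71847874])}
drawer_left_front [(array([308.7, 229.3]), 0.82)]
drawer_right_front [(array([363.9, 225.6]), 0.82)]
lid_edge [(array([339.9, 140.7]), 0.81)]
lid_hinge [(array([342.6, 137.8]), 0.77)]
chest [(array([337.9, 176.1]), 0.89)]
tin [(array([375.6, 161.6]), 0.87), (array([343.4, 142.1]), 0.36)]
mug [(array([427.9, 234.4]), 0.82)]
jar [(array([252.9, 220.5]), 0.65)]
spoon [(array([336.4, 265.3]), 0.62)]
bottle [(array([260.7, 178.8]), 0.56)]
tumbler [(array([416. , 185.8]), 0.7)]
```

View pics/scene0.png

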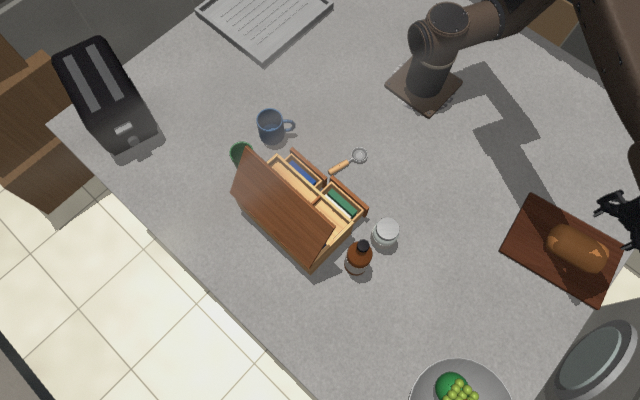

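View pics/top0.png

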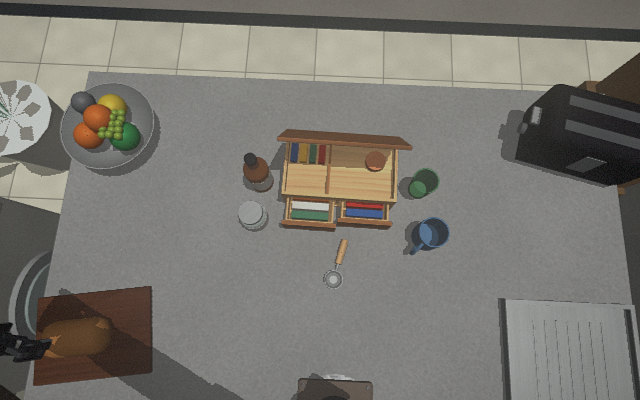

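```bash
cat > est.py <<'E'
from h import *
P={'scene':{'dl':(346.3,195.6),'dr':(310.2,163.3),'e':(287.3,184.9),'h':(272.9,227.5)},
'top':{'dl':(308.7,229.3),'dr':(363.9,225.6),'e':(339.9,140.7),'h':(342.6,137.8),'c':(337.9,176.1)}}
def model(v):
    x,y,yaw,l,r,a=v; c,s=np.cos(yaw),np.sin(yaw)
    e=[.085-.18*np.cos(a)+.01*np.sin(a),0,.11+.18*np.sin(a)+.01*np.cos(a)]
    loc={'c':[0,0,0],'h':[.085,0,.11],'e':e,'dl':[-.097-l,.075,.06],'dr':[-.097-r,-.075,.06]}
    return {k:np.array([x+c*p[0]-s*p[1],y+s*p[0]+c*p[1],p[2]]) for k,p in loc.items()}
if __name__=='__main__':
    from scipy.optimize import least_squares
    def res(v):
        m=model(v); return np.concatenate([(proj(c,m[k])[0]-P[c][k]) for c in P for k in P[c]])
    r=least_squares(res,[.6,0,0,.05,.05,1.2],loss='soft_l1')
    print(np.round(r.x,4),np.round(res(r.x),1)); print(model(r.x))
    for n,c,px,z in[('mug','top',(427.9,234.4),0),('mug','scene',(270.2,135.7),0),('jar','top',(252.9,220.5),0),('jar','scene',(382.3,236.8),0),('spoon','top',(336.4,265.3),0),('spoon','scene',(342.6,160),0),('bottle','top',(260.7,178.8),0),('bottle','scene',(356,265.2),0),('tumbler','top',(416,185.8),0),('tumbler','scene',(245.7,166.6),0),('tin','top',(375.6,161.6),.086)]:
        print(n,c,np.round(atz(c,px,z),3))
E
python3 est.py
```

```text
[ 0.6362  0.0117 -0.0156  0.0498  0.0444  1.0982] [ 2.1 -0.7 -0.8  0.2  0.   1.4 -1.8  0.8 -0.6 -4.5  0.3  0.6  3.8  0.4
 -1.2  0.4  0.1  3.7]
{'c': array([0.6361658 , 0.01165481, 0.        ]), 'h': array([0.7211554, 0.0103253, 0.11     ]), 'e': array([0.64813464, 0.01146758, 0.27482313]), 'dl': array([0.49051433, 0.08894244, 0.06      ]), 'dr': array([ 0.49358197, -0.0611239 ,  0.06      ])}
mug top [ 0.488 -0.247  0.   ]
mug scene [ 0.486 -0.239  0.   ]
jar top [0.505 0.248 0.   ]
jar scene [0.501 0.236 0.   ]
spoon top [0.391 0.007 0.   ]
spoon scene [ 0.393 -0.013 -0.   ]
bottle top [0.629 0.236 0.   ]
bottle scene [0.617 0.234 0.   ]
tumbler top [ 0.629 -0.215  0.   ]
tumbler scene [ 0.614 -0.218  0.   ]
tin top [ 0.668 -0.085  0.086]
```

The scene view shows the lid open and leaning toward the robot, with both drawers out. The top view shows the chest centred at about (340,180), with the spoon at (336,265) in front of it. I'll check the fitted model with an overlay.

```bash
cat > ov.py <<'E'
from h import *
def overlay(v,fn,new=True):
    x,y,yaw,l,r,a=v; c,s=np.cos(yaw),np.sin(yaw)
    W=lambda p:[x+c*p[0]-s*p[1],y+s*p[0]+c*p[1],p[2]]
    L=[]
    box=[(-.085,-.15,.11),(-.085,.15,.11),(.085,.15,.11),(.085,-.15,.11)]
    L.append((box,(0,255,0)))
    for d,y0 in((l,.075),(r,-.075)):
        L.append(([(-.097-d,y0+q,z) for q,z in((-.072,.076),(.072,.076),(.072,.006),(-.072,.006))],(255,255,0)))
    u=np.array([-np.cos(a),np.sin(a)]);n=np.array([np.sin(a),np.cos(a)])
    h=np.array([.085,.11])+.01*n; e=h+.18*u
    L.append(([(h[0],-.152,h[1]),(e[0],-.152,e[1]),(e[0],.152,e[1]),(h[0],.152,h[1])],(255,0,255)))
    out=[]
    for cam,(x0,y0) in(('top',(230,110)),('scene',(200,120))):
        im=cv2.resize(shot(cam)[y0:y0+170,x0:x0+210],None,fx=3.5,fy=3.5,interpolation=cv2.INTER_CUBIC)[:, :]
        for pts,col in L:
            p=(proj(cam,[W(q) for q in pts])-[x0,y0]+.5)*3.5
            cv2.polylines(im,[p.astype(np.int32)],True,col,1)
        out.append(cv2.resize(im,(399,323)) if 0 else im)
    for i,o in enumerate(out): cv2.imwrite(f'pics/{fn}_{i}.png',o)
if __name__=='__main__': 
    import sys; overlay(eval(sys.argv[1]),sys.argv[2])
E
python3 ov.py '[.6362,.0117,-.0156,.0498,.0444,1.098]' ov1
```

```text
(no output)
```

View pics/ov1_0.png

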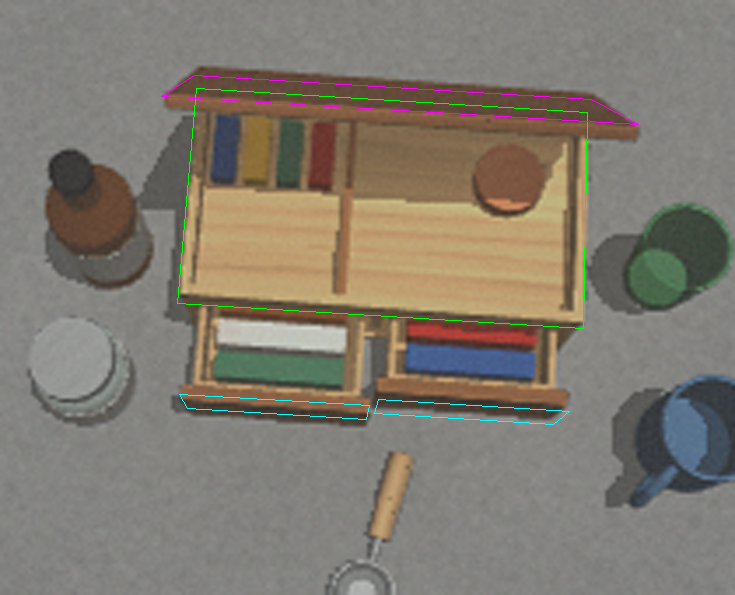

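View pics/ov1_1.png

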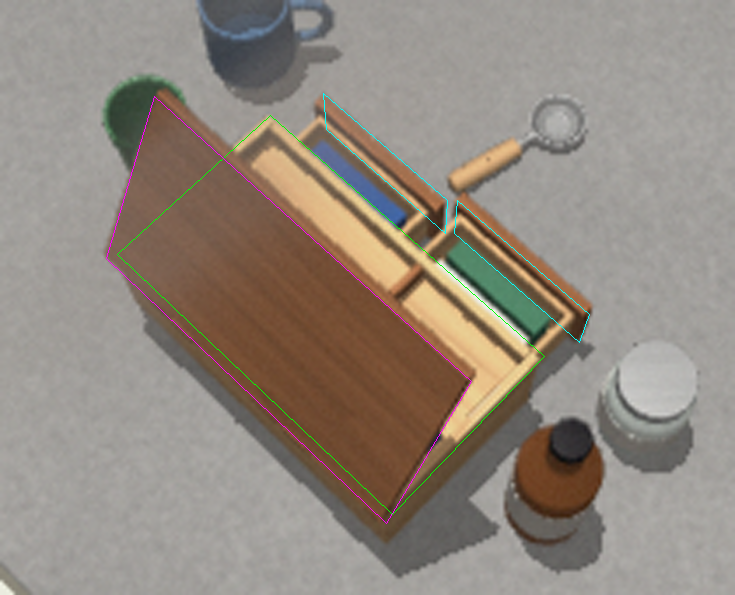

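The overlay matches to within a few mm: yaw is about -0.016, the chest front is near x 0.54, and the left and right drawers stand about 48 mm and 38 mm out. I'll move now.

```bash
python3 -m handwheel '[[[0,0,0,0,-5.57],[0,0,0,0,-5.57],[0,0,0,0,-5.57],[0,-0.0155,-0.0345,0,0],[0,-0.0155,-0.0345,0,0],[0,-0.0155,-0.0345,0,0],[0,-0.0155,-0.0345,0,0],[0,-0.0155,-0.0345,0,0],[0,-0.0155,-0.0345,0,0],[0,-0.0155,-0.0345,0,0],[0,-0.0155,-0.0345,0,0],[0,-0.0155,-0.0345,0,0]]]'
```

```text
time: 2.3
eef_pos: [0.3389, 0.3293, 0.2316]
tcp_rot: [0.007, 1.0, 0.0, 0.0]
contact_force: [1.1, -0.1, 0.1]
opening: -0.0
finger_force: 0.0
```

```bash
python3 -m handwheel '[[[0,-0.0155,-0.0345,0,0],[0,-0.0155,-0.0345,0,0],[0,-0.0155,-0.0345,0,0],[0,-0.0155,-0.0345,0,0],[0,-0.0155,-0.0345,0,0],[0,-0.0155,-0.0345,0,0],[0,-0.0155,-0.0345,0,0],[0,0,0,0,0],[0,0,0,0,0]]]'
```

```text
time: 3.05
eef_pos: [0.4439, 0.0862, 0.2315]
tcp_rot: [0.01, 1.0, 0.0, 0.0]
contact_force: [0.4, 0.3, 0.1]
opening: 0.0
finger_force: 0.0
```

```bash
python3 -m handwheel '[[[0,0,0,0.03,0],[0,0,0,0.035,0],[0,0,0,0.035,0],[0,0,0,0.035,0],[0,0,0,0.03,0],[0,0,0,0.012,0],[0,0,0,0,0]]]'
```

```text
time: 3.63
eef_pos: [0.4396, 0.0893, 0.0506]
tcp_rot: [0.007, 1.0, 0.0, -0.004]
contact_force: [-0.9, 0.1, 0.7]
opening: -0.003
finger_force: 0.0
```

```bash
python3 -m handwheel '[[[0,-0.01,0,0,0],[0,-0.01,0,0,0],[0,-0.008,0,0,0],[0,-0.008,0,0,0],[0,-0.008,0,0,0],[0,-0.008,0,0,0],[0,-0.008,0,0,0],[0,-0.008,0,0,0],[0,-0.006,0,0,0],[0,-0.005,0,0,0],[0,0,0,0,0]]]'
```

```text
time: 4.55
eef_pos: [0.5239, 0.0864, 0.0544]
tcp_rot: [0.008, 1.0, 0.0, 0.001]
contact_force: [0.1, -0.3, -0.4]
opening: 0.0
finger_force: 0.0
```

```bash
python3 -m handwheel '[[[0,-0.003,0,0,0],[0,-0.003,0,0,0],[0,0,0,0,0]]]'
```

```text
time: 4.8
eef_pos: [0.5287, 0.0865, 0.0542]
tcp_rot: [0.008, 1.0, 0.0, 0.0]
contact_force: [0.1, -0.1, -0.4]
opening: 0.001
finger_force: 0.2
```

```bash
python3 -m handwheel '[[[0,-0.003,0,0,0],[0,-0.002,0,0,0],[0,0,0,0,0]]]'; python3 - <<'E'
from h import *
shot('top');print([np.round(np.array(q['xy'])*[640,400],1) for n in('drawer_left_front','drawer_right_front') for q in viewer.pinpoint('top',n)[:1]])
E
```

```text
time: 5.05
eef_pos: [0.5336, 0.0864, 0.0541]
tcp_rot: [0.008, 1.0, 0.0, 0.0]
contact_force: [-0.2, -0.1, -1.3]
opening: 0.001
finger_force: 0.5
[array([364.5, 225.2])]
```

```bash
python3 -m handwheel '[[[0,-0.002,0,0,0],[0,-0.002,0,0,0],[0,0,0,0,0]]]';  python3 -m handwheel '[[[0,-0.002,0,0,0],[0,-0.002,0,0,0],[0,0,0,0,0]]]'; python3 ov.py '[.64,.0117,-.0156,.0,.038,1.098]' ov2
```

```text
time: 5.45
eef_pos: [0.534, 0.0865, 0.054]
tcp_rot: [0.007, 1.0, -0.0, -0.005]
contact_force: [-10.8, -1.0, 8.1]
opening: 0.004
finger_force: 5.8
time: 5.7
eef_pos: [0.5339, 0.0866, 0.0532]
tcp_rot: [0.007, 1.0, -0.0, -0.011]
contact_force: [-20.3, -0.9, 13.8]
opening: 0.001
finger_force: 10.9
```

View pics/ov2_0.png

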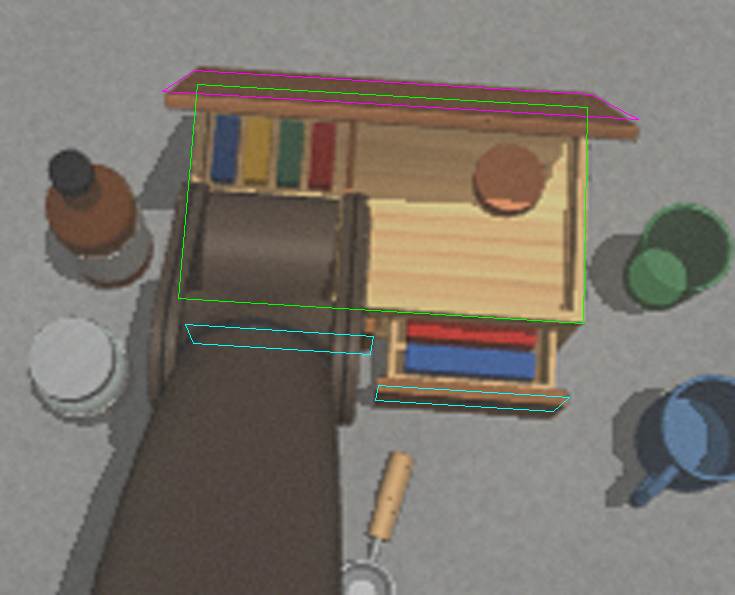

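Left drawer has hit its hard stop with the TCP at x 0.534. The picture shows the right drawer still out, with its front top edge near (475,388). Next is the right drawer.

```bash
python3 -m handwheel '[[[0,0.02,0,0,0],[0,0.03,0,0,0],[0,0.025,0,0,0],[0,0,-0.03,0,0],[0,0,-0.03,0,0],[0,0,-0.03,0,0],[0,0,-0.03,0,0],[0,0,-0.03,0,0],[0,0,0,0,0]]]'
```

```text
time: 6.55
eef_pos: [0.4659, -0.0669, 0.0556]
tcp_rot: [0.01, 1.0, -0.001, 0.002]
contact_force: [1.0, -0.1, 0.5]
opening: 0.004
finger_force: 0.0
```

```bash
python3 -m handwheel '[[[0,-0.01,0,0,0],[0,-0.01,0,0,0],[0,-0.008,0,0,0],[0,-0.008,0,0,0],[0,-0.008,0,0,0],[0,-0.008,0,0,0],[0,-0.008,0,0,0],[0,-0.004,0,0,0],[0,0,0,0,0]]]'
```

```text
time: 7.3
eef_pos: [0.5295, -0.0632, 0.0544]
tcp_rot: [0.007, 1.0, 0.0, 0.001]
contact_force: [-0.8, -0.2, 0.5]
opening: 0.001
finger_force: 0.0
```

```bash
python3 -m handwheel '[[[0,-0.002,0,0,0],[0,-0.002,0,0,0],[0,-0.002,0,0,0],[0,0,0,0,0]]]'; python3 -m handwheel '[[[0,-0.002,0,0,0],[0,-0.002,0,0,0],[0,0,0,0,0]]]'
```

```text
time: 7.63
eef_pos: [0.53, -0.0633, 0.0538]
tcp_rot: [0.007, 1.0, 0.001, -0.006]
contact_force: [-12.3, -0.7, 10.0]
opening: -0.002
finger_force: 6.6
time: 7.88
eef_pos: [0.5299, -0.0631, 0.0532]
tcp_rot: [0.006, 1.0, 0.001, -0.012]
contact_force: [-22.9, -2.1, 16.0]
opening: -0.003
finger_force: 12.3
```

```bash
python3 -m handwheel '[[[0,0.02,0,0,0],[0,0.03,0,0,0],[0,0.03,0,0,0],[0,0,0,-0.03,0],[0,0,0.005,-0.04,0],[0,0,0.01,-0.04,0],[0,0,0.015,-0.038,0],[0,0,0.015,-0.038,0],[0,0,0.015,-0.038,0],[0,0,0.015,-0.038,0],[0,0,0,-0.03,0],[0,0,0,0,0]]]'; python3 - <<'E'
from h import *
import est
from scipy.optimize import least_squares
for c in('top','scene'):
    shot(c,'after_'+c+'.png')
    for n,k in(('lid_edge','e'),('lid_hinge','h'),('drawer_left_front','dl'),('drawer_right_front','dr')):
        q=viewer.pinpoint(c,n)
        if q: print(c,n,np.round(np.array(q[0]['xy'])*[640,400],1),q[0]['confidence'])
def res(v):
    m=est.model([.64,v[1],-.022,0,0,v[0]]);return np.concatenate([proj(c,m[k])[0]-est.P[c][k] for c in est.P for k in('e','h')])
r=least_squares(res,[1.1,.012]);print(r.x,res(r.x))
E
```

```text
time: 8.88
eef_pos: [0.462, 0.0129, 0.3553]
tcp_rot: [0.007, 1.0, -0.001, 0.008]
contact_force: [0.5, -0.5, 0.8]
opening: 0.003
finger_force: 0.0
top lid_edge [343.4 142.3] 0.64
top lid_hinge [339.4 137.5] 0.91
top drawer_left_front [255.9 221.1] 0.56
scene lid_edge [286.2 185.4] 0.56
scene lid_hinge [267.2 226. ] 0.58
[1.07474214 0.01369542] [ 0.6613451   2.21090949 -2.4362507   2.13168672  2.84609876  0.70166446
 -1.66230918 -0.93399679]
```

```bash
python3 -m handwheel '[[[0,-0.03,0,0,0],[0,-0.037,0,0,0],[0,-0.037,0,0,0],[0,-0.037,0,0,0],[0,-0.037,0,0,0],[0,-0.037,0,0,0],[0,-0.03,0,0,0],[0,-0.01,0,0,0],[0,0,0,0.03,0],[0,0,0,0.035,0],[0,0,0,0.035,0],[0,0,0,0,0]]]'
```

```text
time: 10.38
eef_pos: [0.71, 0.009, 0.235]
tcp_rot: [0.008, 1.0, 0.001, -0.009]
contact_force: [-0.1, 0.6, -3.4]
opening: -0.003
finger_force: 0.0
```

```bash
python3 -m handwheel '[[[0,0.006,0,0,0],[0,0.006,0,0,0],[0,0.006,0,0,0],[0,0.006,0,0,0],[0,0,0,0,0]]]'
```

```text
time: 10.8
eef_pos: [0.6901, 0.0091, 0.2496]
tcp_rot: [0.008, 1.0, -0.0, 0.002]
contact_force: [-0.1, -0.3, -1.1]
opening: 0.001
finger_force: 0.0
```

```bash
python3 -m handwheel '[[[0,0.0053,0,0.001,0],[0,0.0053,0,0.001,0],[0,0.0053,0,0.001,0],[0,0.0035,0,0.0018,0],[0,0.0035,0,0.0018,0],[0,0.0035,0,0.0018,0],[0,0.0043,0,0.0026,0],[0,0.0043,0,0.0026,0],[0,0.0043,0,0.0026,0]]]'
```

```text
time: 11.55
eef_pos: [0.6506, 0.0097, 0.23]
tcp_rot: [0.008, 1.0, 0.0, 0.0]
contact_force: [1.6, 0.4, 1.6]
opening: 0.002
finger_force: 1.1
```

```bash
python3 ov.py '[.64,.0117,-.022,.0,.0,.9]' ov3; python3 -c "
from h import *
print(get_state()['contact_force'])"
```

```text
[ 0.14892582  0.13129748 -0.22193195]
```

View pics/ov3_1.png

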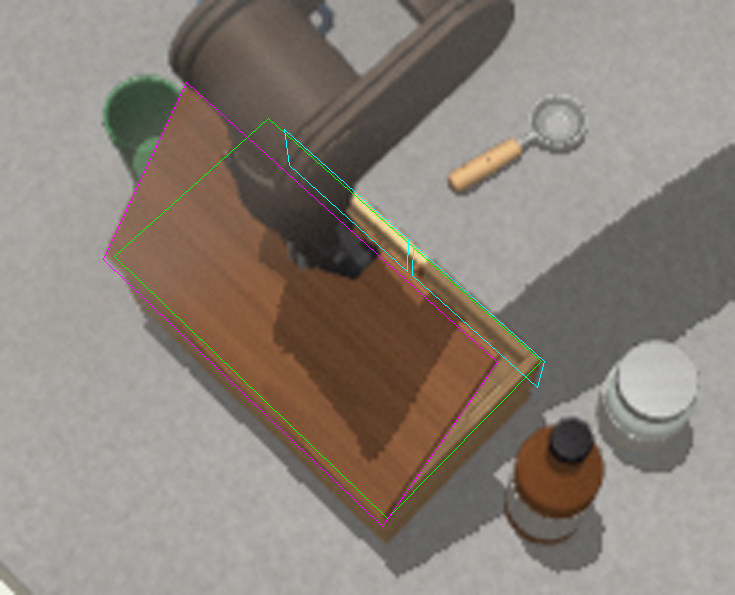

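The picture shows the lid following the fingers at about 0.9 rad. Its free edge runs from (187,83) to (497,357), both drawers are flush and the spoon hasn't moved. I'll continue along the arc.

```bash
python3 -m handwheel '[[[0,0.004,0,0.003,0],[0,0.004,0,0.003,0],[0,0.004,0,0.003,0],[0,0.0037,0,0.0034,0],[0,0.0037,0,0.0034,0],[0,0.0037,0,0.0034,0],[0,0.0033,0,0.0038,0],[0,0.0033,0,0.0038,0],[0,0.0033,0,0.0038,0],[0,0.0029,0,0.0041,0],[0,0.0029,0,0.0041,0],[0,0.0029,0,0.0041,0]]]'
```

```text
time: 12.65
eef_pos: [0.609, 0.0103, 0.1868]
tcp_rot: [0.008, 1.0, -0.0, 0.0]
contact_force: [1.9, 1.0, 1.1]
opening: -0.003
finger_force: 0.8
```

```bash
python3 -m handwheel '[[[0,0.0025,0,0.0044,0],[0,0.0025,0,0.0044,0],[0,0.0025,0,0.0044,0],[0,0.002,0,0.0046,0],[0,0.002,0,0.0046,0],[0,0.002,0,0.0046,0],[0,0.0016,0,0.0048,0],[0,0.0016,0,0.0048,0],[0,0.0016,0,0.0048,0]]]'
```

```text
time: 13.4
eef_pos: [0.5909, 0.0105, 0.1454]
tcp_rot: [0.008, 1.0, -0.0, 0.0]
contact_force: [1.4, 0.4, 1.5]
opening: 0.0
finger_force: 0.7
```

Now I'll ease the last 26 mm down.

```bash
python3 -m handwheel '[[[0,0.0011,0,0.004,0],[0,0.001,0,0.004,0],[0,0.001,0,0.0035,0],[0,0.0008,0,0.003,0],[0,0.0005,0,0.003,0],[0,0.0005,0,0.0025,0],[0,0,0,0.0025,0],[0,0,0,0.002,0],[0,0,0,0,0]]]'
```

```text
time: 14.15
eef_pos: [0.5856, 0.0107, 0.1207]
tcp_rot: [0.008, 1.0, 0.0, -0.001]
contact_force: [0.5, -0.5, -0.3]
opening: -0.003
finger_force: 0.0
```

```bash
python3 -m handwheel '[[[0,0,0,0.0015,0],[0,0,0,0.0015,0],[0,0,0,0,0]]]'
```

```text
time: 14.4
eef_pos: [0.5858, 0.0107, 0.1205]
tcp_rot: [0.007, 1.0, -0.0, -0.001]
contact_force: [-5.5, 0.7, 10.7]
opening: 0.002
finger_force: 5.3
```

```bash
python3 -m handwheel '[[[0,0,0,0.002,0],[0,0,0,0,0],[0,0,0,0,0]]]'; python3 -m handwheel '[[[0,0,0,-0.01,0],[0,0,0,-0.03,0],[0,0,0,-0.04,0],[0,0,0,-0.04,0],[0,0,0,-0.04,0],[0,0.03,0,-0.02,0],[0,0.04,0,0,0],[0,0.04,0,0,0],[0,0.02,0,0,0],[0,0,0.04,0,0],[0,0,0.04,0,0],[0,0,0,0,0]]]'
```

```text
time: 14.65
eef_pos: [0.5858, 0.0107, 0.1204]
tcp_rot: [0.007, 1.0, -0.0, -0.001]
contact_force: [-9.8, 0.7, 18.8]
opening: 0.005
finger_force: 9.1
time: 15.65
eef_pos: [0.4562, 0.0972, 0.2965]
tcp_rot: [0.005, 1.0, 0.002, 0.0]
contact_force: [-0.5, -0.6, 0.6]
opening: -0.001
finger_force: 0.0
```

```bash
python3 -m handwheel '[[[0,0,0.04,0,0],[0,0,0.04,0,0],[0,0,0.04,0,0],[0,0,0.04,0,0],[0,0,0.04,0,0],[0,0,0.04,0,0],[0,0,0.04,0,0],[0,0,0,0,0]]]'; python3 ov.py '[.64,.0117,-.022,.0,.0,.0]' ov4
```

```text
time: 16.32
eef_pos: [0.4604, 0.3779, 0.295]
tcp_rot: [0.005, 1.0, 0.001, -0.001]
contact_force: [-0.0, -0.2, -0.4]
opening: -0.004
finger_force: 0.0
```

View pics/ov4_0.png

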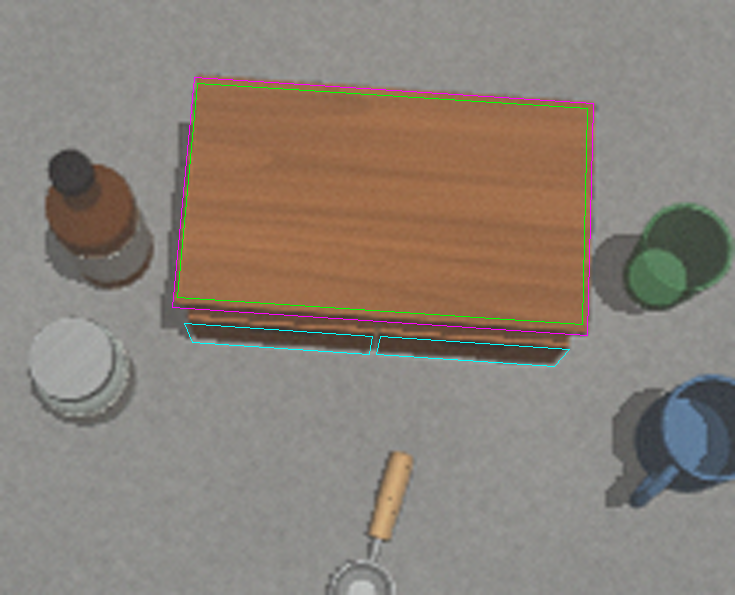

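View pics/ov4_1.png

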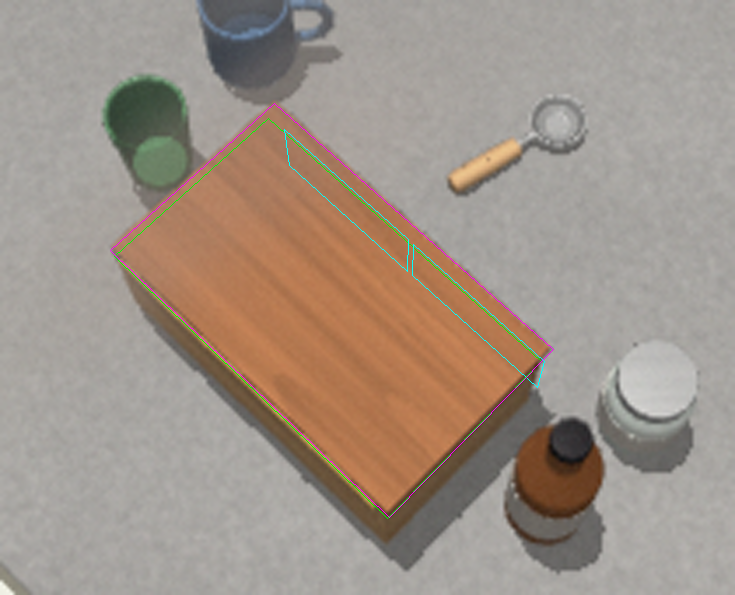

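Both views show the lid level, with its outline at (175,305)–(593,104) in the top crop, both drawers flush beneath it and the loose things where they were. I'll hand the job in.

```bash
python3 -c "
from plant import sign_off
print(sign_off())"
```

```text
the job is handed in; nothing more can be done
None
```

The tea chest is closed and handed in at about 16 s: both drawers were pushed to their stops, then the lid was eased shut, and none of the loose things around the chest had moved in the final pictures.

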